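# Put the shutter ironwork and bell key back on the key cabinet's shelf

### The arm

A 7-joint arm with a two-finger parallel gripper is mounted at the origin on the work surface. World frame = base frame: x ahead of the robot, y to its left, z up, the work surface at z = 0. Lengths are in m, angles in rad, forces in N, time in s.
With the tool pointing down it reaches from about 0.4 to 0.875 m from the base axis. Payload 6.5 kg.
Tool frame: the origin (TCP) lies at the very end of the fingers, on their centre line; the grasp point (between the pads) lies 19 mm behind it; z points along the fingers, y is the line along which they close (so a half turn about z gives the same grasp; the last joint's range is limited). The gripper opens to 88 mm and grips with 3 to 60 N. Pads are 18 mm wide; open, the fingers measure 123 mm over their backs; the gripper's body (75 mm by 187 mm) begins 45 mm behind the grasp point.
Start: joints at [-1.2, 0.536, -0.004, 1.538, 0.003, 1.067, -0.071], TCP at [0.275, 0.589, 0.239] pointing down, gripper open.
Joint ranges: [-2.7, 2.7], [-0.37, 2.16], [-1.27, 1.26], [0.24, 2.4], [-1.31, 4.45], [0.19, 1.91], [-2.76, 2.76]. Speed limits (rad/s): [2.39, 2.39, 3.14, 3.14, 3.14, 3.14, 3.14].

### API

Orientations are given as [roll, pitch, yaw] about the fixed x, y, z axes, in that order (R = Rz(yaw) Ry(pitch) Rx(roll)).
In Python, from cell import manip gives the robot as it stands.
- The arm moves only by the shell command python3 -m crank 'ROWS' [OPENING]. ROWS is JSON, a list of rows, each a list of 4 numbers: the shift along the world's x, y, z in m, then the turn about the world's z in degrees. A call has 1 to 20 rows; each row shifts and turns the commanded pose from where the row before left it; what a row does not reach is not made up. A row lasts 1/8 s, in which the tool goes at most 62.5 mm and 10.7 degrees, less where a joint would pass 70% of its speed; a pose out of reach is approached as far as the arm can. A call is refused whole if a number of a shift passes 0.0625 or a number of a turn 10.7, either way. A call with a gripper value outside its range is refused whole. OPENING is the opening, from -1 (shut) to 1 (fully open), set as the call begins (- or left out, the last holds). The fingers move at their own pace and stop on an object; the grip force is fixed at half the most. Time passes only in rows, so rows that do not move let the fingers close. It gives the time, the measured TCP pose, the force, the opening and the grip force at its end, in the units of the state.
- manip.state(): the state, without advancing time (a new reading comes with each control period).
- manip.camera(name): name is "scene" or "top" or "wrist"; returns a dict with "pixels" (420x560x3 uint8, red, green, blue), "z_map" (420x560 float32, m along the optical axis (not along the pixel's ray), 0 where there is no reading), "fov_y" (degrees; the focal length in pixels is half the picture's height over the tangent of half this angle, whatever the lens; pixels are square), "cx", "cy" (the principal point, pixels), "xyz" and "attitude" of the camera in the world. Camera axes: x right, y up, looking along -z (the intrinsics and any distortion apply to the point x, -y, -z); pixel columns grow to the right and rows downward; lengths in m; the calibration is good to about 2 mm. A picture is of the moment at which its call begins.
- manip.finish_job(): hands the job in; it is judged then, once.
Trained networks look in a picture, given as the dict that the camera call returned (one of the last four; its "shot" number tells which), for a name from the list of things; names that differ only in an ending like _2 or _b are one class to them, and where a whole thing is asked for, a point or a joint stands for the part that bears it (a point fixed in the world has none). Each returns a list of dicts, best first, with "conf" (0 to 1); they miss things now and then, are a little off and sometimes report something else, mostly with a low value. They report only what shows in the picture. A call takes as long as a camera call. They do not tell look-alikes from the thing itself.
- manip.outline_of(query, picture): "mask" (420x560 bool, what is visible of it) and "position" ([column, row] in pixels, amid what is visible of it).
The state is a dict: "clock": time; "joint_pos": joint angles; "qvel": joint speeds; "effort": joint torques, N m; "tool_pos": TCP position; "tool_rot": TCP orientation; "ft_force": force on the tool from outside, world axes, zero at the start; "ft_torque": the same for the moment, N m; "width": finger opening in m; "grip_force": force on a finger pad.
Only numpy, scipy, OpenCV 4.12 (cv2) and the standard library are available. Lean on these libraries where they do the work, as an engineer would, in place of code of your own. Each camera call takes 0.05 s, during which the arm holds its last target. There are 200 camera calls.

### The job

The shutters are mended, so put their parts away on the key cabinet's shelf. Lay the brass bell key and the two cast-iron shutter latches flat on the boards painted with their own outlines, each squarely over its outline and the same way round, and draw the pine wedge up out of the split birch block and stand it, foot down, in the slot of the oak wedge block. Leave the mallet and the wax tin where they are.

Things in the scene. Friction and masses are not known exactly. Their poses are not given: they have to be found in the camera images.
- key (a point): brass bell key lying flat on the bench, 130 mm long, 12 mm thick, about 200 g. The point is the grip centre on its round shank (12 mm diameter, clear to be gripped across from x = -20 to +20 mm), half-way up (6 mm). x runs along the shank towards the ring bow (ring centre at x = +58 mm, 52 mm across); the bit stands out to +y at x = -29 to -47 mm; z up.
- eyelatch (a point): straight dark cast-iron shutter latch lying flat on the bench: 22 mm wide, 12 mm thick bar with a round eye at one end and a small upright stud (8 mm high) near the other, 124 mm long, about 270 g. The point is the grip centre of the bar, half-way up (6 mm). x runs along the bar towards the round eye (its centre at x = +56 mm, 44 mm across); the bar ends at x = -46 mm; z up.
- hooklatch (a point): hooked dark cast-iron shutter latch lying flat on the bench: 22 mm wide, 12 mm thick bar with a square plate (42 mm) at one end and a short arm turned sideways at the other, 126 mm long, about 300 g. The point is the grip centre of the bar, half-way up (6 mm). x runs along the bar towards the square plate (its centre at x = +55 mm); the arm (20 mm wide, at x = -30 to -50 mm) points to +y as far as y = +40 mm; z up.
- wedge_mid (a point): pine wedge standing upright and loose in the 18 mm wide crack of a split birch sill block (130 x 94 mm, 42 mm high, iron straps, fixed to the bench; the crack runs along the wedge's x): 88 mm tall, 40 mm wide along x, 14 mm thick along y at its top, tapering to 8 mm at its foot, about 30 g. The point is its middle, 44 mm above its foot; its foot is on the bench, so its top 46 mm stands clear above the block; z up. It may lean a few degrees.
- key_board_mid (a point): 150 x 96 x 10 mm birch board with brass pins at its corners, fixed on the cabinet's shelf (shelf top 50 mm above the bench, board top at 60 mm), painted with the brick-red outline of the bell key. The point is the middle of the board's top face; x along the 150 mm side, y along the 96 mm side, z up. In the outline the key's grip centre lies at x = -16 mm, y = 0, its ring bow towards +x and its bit towards +y.
- eye_board_mid (a point): 150 x 96 x 10 mm birch board with brass pins at its corners, fixed on the cabinet's shelf (shelf top 50 mm above the bench, board top at 60 mm), painted with the brick-red outline of the straight latch with the round eye. The point is the middle of the board's top face; x along the 150 mm side, y along the 96 mm side, z up. In the outline the latch's grip centre lies at x = -16 mm, y = 0, its round eye towards +x.
- hook_board_mid (a point): 150 x 96 x 10 mm birch board with brass pins at its corners, fixed on the cabinet's shelf (shelf top 50 mm above the bench, board top at 60 mm), painted with the brick-red outline of the hooked latch with the square plate. The point is the middle of the board's top face; x along the 150 mm side, y along the 96 mm side, z up. In the outline the latch's grip centre lies at x = -16 mm, y = 0, its square plate towards +x and its hook arm towards +y.
- wedge_block_mouth (a point): oak wedge block (90 x 64 mm, 42 mm high, iron band at its foot) fixed on the cabinet's shelf, with one slot open at the top, 52 mm long along x, 26 mm wide along y and 34 mm deep. The point is the middle of the slot's mouth, level with the block's top (92 mm above the bench); z up. The wedge goes in foot first with its 40 mm width along the slot, either way round.
- mallet_head (a point): bystander: pale waxed pine mallet lying on the left of the bench, head 62 x 110 x 62 mm; the point is the middle of the head. To be left alone.
- wax_tin (a point): bystander: round tin of beeswax with a yellow lid, 71 mm across, 34 mm high, on the bench at its right side; the point is its middle. To be left alone.
Not all that is in view belongs to the job. Leave any blue or pink look-alike of the part that bears hooklatch alone.

How it is judged:
By the outcome, as a careful person would: the job done as asked, in the order asked, and still so for the second after the job is handed in, with the robot touching nothing.
It also fails if it takes over 112 s, if anything falls off the work surface, if the arm or the gripper's body presses on something with over 40 N, if the wrist force passes 120 N, or if a joint passes its speed limit or range.

## Working session

There is one attempt and no reset: what is moved stays moved. The work goes in short steps, Python scripts to look and compute and a shell command to move; the robot and the scene stay as the last step left them, time stands still between calls to the robot, and variables do not carry over. Pictures are saved under pics/ and viewed, at most 14 in all, crops included, and the job is handed in when it is done.

```bash
ls; mkdir -p pics
cat > h.py <<'E'
import numpy as np, cv2
from cell import manip
from scipy.spatial.transform import Rotation as R
def snap(n,save=None):
    p=manip.camera(n)
    if save: cv2.imwrite(f'pics/{save}.png',cv2.cvtColor(p['pixels'],cv2.COLOR_RGB2BGR))
    return p
def cloud(p):
    H,W=p['z_map'].shape; f=H/2/np.tan(np.radians(p['fov_y'])/2)
    v,u=np.mgrid[:H,:W]; z=p['z_map']
    c=np.stack([(u-p['cx'])/f*z,-(v-p['cy'])/f*z,-z],-1)
    a=np.array(p['attitude']); M=a if a.shape==(3,3) else R.from_euler('xyz',a).as_matrix()
    w=c@M.T+np.array(p['xyz']); w[z<=0]=np.nan
    return w
E
python3 - <<'E'
from h import *
for n in ['scene','top']:
    p=snap(n,n); print({k:v for k,v in p.items() if k not in('pixels','z_map')})
print(manip.state())
E
```

```text
pics
{'fov_y': 49.70949861511505, 'cx': 274.51054784053406, 'cy': 208.5807395510166, 'xyz': array([1.15979997, 0.46151783, 0.84527979]), 'attitude': array([0.80125221, 0.01590641, 2.05823673]), 'shot': 1}
{'fov_y': 42.04757748972503, 'cx': 277.957489569972, 'cy': 209.3113627662331, 'xyz': array([0.32103586, 0.07826772, 1.87190758]), 'attitude': array([ 0.05723169, -0.01566961, -1.55990393]), 'shot': 2}
{'clock': 0.1, 'joint_pos': array([-1.20021523,  0.53708478, -0.00444702,  1.53874653,  0.00262045,
        1.06733007, -0.07119153]), 'qvel': array([-0.00086874,  0.00014759,  0.00061988, -0.00164446, -0.00139109,
       -0.00102331,  0.0011028 ]), 'effort': array([ 2.24413758e-03, -5.72075200e+01,  9.93719995e-01, -2.52228606e+01,
       -5.61584928e-02,  1.34453105e-02,  1.98140742e-05]), 'tool_pos': array([0.27474492, 0.58847027, 0.23794111]), 'tool_rot': array([-3.14003495e+00,  1.29203973e-04,  2.70490888e+00]), 'ft_force': array([ 0.80575923, -0.19463535, -0.6258378 ]), 'ft_torque': array([-0.01916515, -0.02475513, -0.02374367]), 'grip_force': 0.0, 'width': 0.08831671235036243}
```

View pics/top.png

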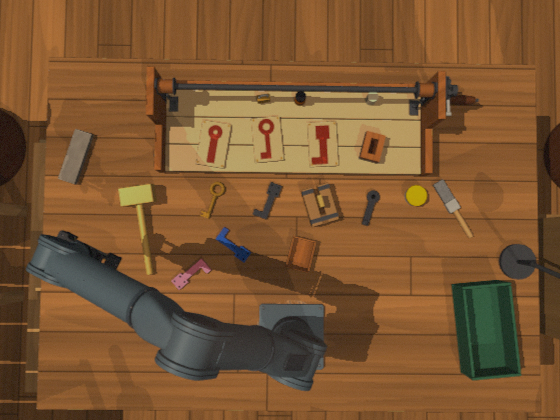

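View pics/scene.png

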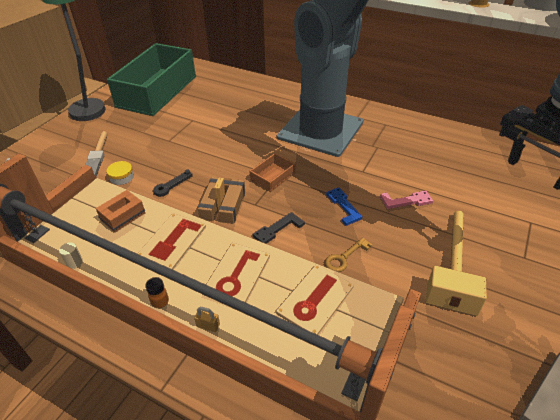

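Run:
```python
from h import *
for n in ['top','scene']:
    p=snap(n); w=cloud(p)
    for q in 'key eyelatch hooklatch wedge_mid key_board_mid eye_board_mid hook_board_mid wedge_block_mouth mallet_head wax_tin'.split():
        for r in manip.outline_of(q,p)[:3]:
            m=r['mask']; 
            print(n,q,round(r['conf'],2),np.round(r['position']),m.sum(),np.round(np.nanmedian(w[m],0),3) if m.any() else '')
```

```text
top key 0.56 [213. 197.] 220 [0.471 0.275 0.011]
top eyelatch 0.54 [369. 205.] 294 [ 0.448 -0.261  0.013]
top hooklatch 0.81 [268. 199.] 396 [0.459 0.084 0.012]
top hooklatch 0.77 [186. 273.] 395 [0.206 0.355 0.013]
top key_board_mid 0.76 [267. 138.] 1278 [0.657 0.091 0.061]
top key_board_mid 0.73 [212. 195.] 289 [0.475 0.275 0.01 ]
top eye_board_mid 0.96 [214. 144.] 1274 [0.641 0.271 0.061]
top hook_board_mid 0.78 [324. 144.] 1341 [ 0.645 -0.094  0.06 ]
top wedge_block_mouth 0.67 [370. 150.] 583 [ 0.634 -0.256  0.09 ]
top mallet_head 0.9 [140. 202.] 1308 [0.444 0.505 0.047]
top wax_tin 0.55 [416. 198.] 358 [ 0.479 -0.414  0.034]
scene key 0.94 [345. 254.] 421 [0.479 0.274 0.01 ]
scene eyelatch 0.88 [169. 186.] 383 [ 0.447 -0.26   0.01 ]
scene hooklatch 0.73 [408. 200.] 557 [0.213 0.347 0.01 ]
scene hooklatch 0.66 [344. 201.] 589 [0.303 0.201 0.01 ]
scene hooklatch 0.58 [275. 228.] 610 [0.464 0.083 0.011]
scene wedge_mid 0.81 [217. 192.] 233 [ 0.463 -0.084  0.066]
scene wedge_mid 0.57 [314. 300.] 2918 [0.65  0.271 0.059]
scene wedge_mid 0.25 [458. 284.] 2801 [0.482 0.512 0.051]
scene key_board_mid 0.89 [238. 272.] 2174 [0.658 0.093 0.059]
scene key_board_mid 0.46 [456. 287.] 2938 [0.481 0.512 0.048]
scene eye_board_mid 0.63 [315. 299.] 2870 [0.65  0.271 0.059]
scene hook_board_mid 0.71 [174. 239.] 1930 [ 0.651 -0.092  0.059]
scene hook_board_mid 0.66 [278. 228.] 621 [0.462 0.084 0.011]
scene wedge_block_mouth 0.87 [122. 210.] 1213 [ 0.645 -0.244  0.086]
scene mallet_head 0.91 [458. 285.] 2759 [0.484 0.513 0.052]
scene mallet_head 0.53 [218. 191.] 222 [ 0.463 -0.084  0.067]
scene wax_tin 0.73 [122. 171.] 513 [ 0.489 -0.407  0.031]
```

Top view: key at (213,197), dark hook latch (268,199), split block with wedge (321,203), eye latch (370,207). The eye, key and hook boards are at (214,144), (267,138) and (323,144), and the oak block is at (373,147). The blue and pink ones are look-alikes. A rail crosses the shelf at row 88. Next I move over the key and fit templates.

```bash
cat >> h.py <<'E'
from scipy.spatial import cKDTree
from scipy.optimize import minimize
X,Y=np.meshgrid(np.arange(-.08,.1,.001),np.arange(-.06,.06,.001)); 
box=lambda a,b,c,d:(X>=a)&(X<=b)&(Y>=c)&(Y<=d)
disc=lambda x,r:(X-x)**2+Y**2<=r*r
bl=lambda m:np.stack([X[m],Y[m]],-1)
T={'key':bl((box(-.05,.04,-.006,.006)|box(-.047,-.029,0,.026)|disc(.058,.026))&~disc(.058,.017)),
 'eyelatch':bl((box(-.046,.056,-.011,.011)|disc(.056,.022))&~disc(.056,.010)),
 'hooklatch':bl(box(-.05,.056,-.011,.011)|box(-.05,-.03,0,.04)|box(.034,.076,-.021,.021))}
def fit(t,P,th0=None):
    P=P[::max(1,len(P)//1500)]; kt=cKDTree(P); t=t[::4]; c=P.mean(0); best=None
    def cost(q):
        M=np.array([[np.cos(q[2]),-np.sin(q[2])],[np.sin(q[2]),np.cos(q[2])]])
        w=t@M.T+q[:2]; tt=(P-q[:2])@M
        return (np.minimum(kt.query(w)[0],.01)**2).mean()+(np.minimum(cKDTree(t).query(tt)[0],.01)**2).mean()
    for a in (np.arange(0,6.28,.6) if th0 is None else [th0-.3,th0,th0+.3]):
        M=np.array([np.cos(a),np.sin(a)])*t[:,0].mean()
        r=minimize(cost,[c[0]-M[0],c[1]-M[1],a],method='Nelder-Mead',options=dict(initial_simplex=[[c[0]-M[0]+d0,c[1]-M[1]+d1,a+d2] for d0,d1,d2 in [(0,0,0),(.01,0,0),(0,.01,0),(0,0,.3)]],xatol=1e-5,fatol=1e-10,maxiter=150))
        if best is None or r.fun<best.fun: best=r
    q=best.x; return np.round(q[:2],4),round(np.degrees((q[2]+np.pi)%(2*np.pi)-np.pi),1),round(best.fun**.5*1e3,2)
A={'key':(.47,.275),'eyelatch':(.448,-.26),'hooklatch':(.459,.084)}
B={'key':(.658,.093),'eyelatch':(.65,.271),'hooklatch':(.65,-.093)}
def parts(w,names=T,r=.1):
    for k in names:
        m=(np.abs(w[...,2]-.0115)<.006)&(np.hypot(w[...,0]-A[k][0],w[...,1]-A[k][1])<r)
        if m.sum()>60: print(k,m.sum(),fit(T[k],w[m][:,:2]),'z',np.round(np.nanpercentile(w[m][:,2],[10,50,90]),4))
def boards(p,w,names=T):
    c=p['pixels'].astype(int); red=(c[...,0]>70)&(c[...,0]>2.2*c[...,1])&(c[...,0]>2.2*c[...,2])
    for k in names:
        m=red&(np.abs(w[...,2]-.06)<.008)&(np.abs(w[...,0]-B[k][0])<.09)&(np.abs(w[...,1]-B[k][1])<.075)
        if m.sum()>60: print('board',k,m.sum(),fit(T[k],w[m][:,:2]),'z',round(np.median(w[m][:,2]),4))
E
python3 - <<'E'
from h import *
for n in ['top','scene']:
    p=snap(n); w=cloud(p); print(n); parts(w); boards(p,w)
    m=(w[...,0]>.7)&(w[...,0]<.95)&(np.abs(w[...,1])<.3)&(w[...,2]>.1)
    print('rail',np.nanmin(w[m],0),np.nanmax(w[m],0))
E
python3 -m crank '[[0.045,-0.0625,0.02,0],[0.045,-0.0625,0.02,0],[0.045,-0.0625,0.01,0],[0.045,-0.0625,0,0],[0,-0.05,0,0],[0,0,0,0]]'
```

```text
top
key 586 (array([0.441 , 0.2789]), np.float64(-16.9), np.float64(8.28)) z [0.0059 0.0082 0.0138]
eyelatch 626 (array([ 0.4196, -0.2542]), np.float64(-18.2), np.float64(7.98)) z [0.006  0.0083 0.0146]
hooklatch 658 (array([0.4454, 0.0873]), np.float64(-21.8), np.float64(7.51)) z [0.0062 0.0093 0.0147]
board key 205 (array([0.6458, 0.0887]), np.float64(6.2), np.float64(2.16)) z 0.0612
board eyelatch 235 (array([0.6274, 0.2735]), np.float64(-9.3), np.float64(1.91)) z 0.0615
board hooklatch 335 (array([ 0.6334, -0.0967]), np.float64(3.6), np.float64(1.85)) z 0.0612
rail [ 0.77792779 -0.29992067  0.10019863] [0.81384249 0.29991048 0.20967867]
scene
key 396 (array([0.444 , 0.2776]), np.float64(-18.5), np.float64(1.87)) z [0.007  0.01   0.0127]
eyelatch 316 (array([ 0.4252, -0.2579]), np.float64(-16.5), np.float64(2.52)) z [0.0078 0.0109 0.0136]
hooklatch 535 (array([0.448 , 0.0835]), np.float64(-19.2), np.float64(1.69)) z [0.0083 0.0111 0.0132]
board key 457 (array([0.645 , 0.0879]), np.float64(5.4), np.float64(2.23)) z 0.0599
board eyelatch 639 (array([0.628 , 0.2717]), np.float64(-7.9), np.float64(1.48)) z 0.0599
board hooklatch 583 (array([ 0.6336, -0.0974]), np.float64(3.8), np.float64(1.61)) z 0.06
rail [ 0.77816414 -0.29997191  0.10000978] [0.81641357 0.29994605 0.19651026]
clock: 2.05
tool_pos: [0.4197, 0.3355, 0.2784]
tool_rot: [-3.14, 0.001, 2.698]
ft_force: [0.2, 1.6, -0.4]
width: 0.0884
grip_force: 0.0
```

Run:
```python
from h import *
p=snap('wrist','w1'); w=cloud(p); print(p['xyz'],p['attitude']); parts(w,['key','hooklatch']); boards(p,w)
```

```text
[0.35533211 0.3650027  0.42448684] [-0.28191765  0.00149495  1.12789025]
key 1637 (array([0.4419, 0.2756]), np.float64(-18.2), np.float64(1.46)) z [0.0086 0.0111 0.0128]
hooklatch 1246 (array([0.4535, 0.0733]), np.float64(139.0), np.float64(6.4)) z [0.0104 0.0122 0.0133]
board key 320 (array([0.6012, 0.1177]), np.float64(-77.5), np.float64(8.76)) z 0.0611
board eyelatch 875 (array([0.6248, 0.266 ]), np.float64(-1.9), np.float64(6.15)) z 0.061
```

View pics/w1.png

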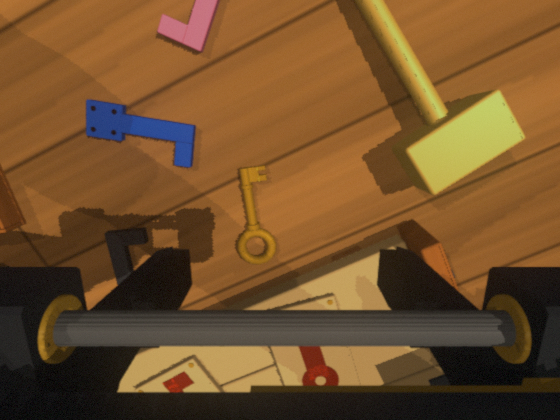

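Wrist view: key at (252,215), with the fit agreeing with the other cameras. Now a wrist survey of the boards, then the other parts.

```bash
cat > sv.py <<'E'
import sys
from h import *
p=snap('wrist',sys.argv[1]); w=cloud(p); np.savez(f'{sys.argv[1]}.npz',w=w,c=p['pixels']); print(sys.argv[1],manip.state()['tool_pos'].round(3))
parts(w,[k for k in sys.argv[2:] if k in T]); boards(p,w,[k[1:] for k in sys.argv[2:] if k[1:] in T])
E
C="python3 -m crank"
$C '[[0.05,-0.01,0,8],[0.05,-0.01,0,10],[0.05,-0.01,0,7],[0.05,-0.01,0,0],[0.03,0,0,0],[0,0,0,0],[0,0,0,0]]' >/dev/null; python3 sv.py s1 beyelatch
$C '[[0,-0.06,0,0],[0,-0.06,0,0],[0,-0.06,0,0],[0,0,0,0],[0,0,0,0]]'>/dev/null; python3 sv.py s2 bkey
$C '[[0,-0.06,0,0],[0,-0.06,0,0],[0,-0.06,0,0],[0,0,0,0],[0,0,0,0]]'>/dev/null; python3 sv.py s3 bhooklatch
$C '[[0,-0.06,0,0],[0,-0.06,0,0],[0,-0.05,0,0],[0,0,0,0],[0,0,0,0]]'; python3 sv.py s4
```

```text
s1 [0.647 0.302 0.278]
board eyelatch 2719 (array([0.6266, 0.27  ]), np.float64(-8.8), np.float64(1.15)) z 0.0609
s2 [0.648 0.123 0.278]
board key 2430 (array([0.6456, 0.0857]), np.float64(6.0), np.float64(1.42)) z 0.0609
s3 [ 0.649 -0.057  0.278]
board hooklatch 3872 (array([ 0.6328, -0.1001]), np.float64(3.8), np.float64(1.17)) z 0.0609
clock: 5.0
tool_pos: [0.6494, -0.2269, 0.2779]
tool_rot: [3.139, 0.0, -3.138]
ft_force: [-0.4, 0.4, 0.4]
width: 0.0883
grip_force: 0.0
s4 [ 0.649 -0.226  0.278]
```

```bash
C="python3 -m crank"
$C '[[-0.05,-0.01,0,0],[-0.05,0,0,0],[-0.05,0,0,0],[-0.06,0,0,0],[0,0,0,0],[0,0,0,0]]'>/dev/null; python3 sv.py s5 eyelatch
$C '[[0,0.06,0,0],[0,0.06,0,0],[0,0.05,0,0],[0,0,0,0],[0,0,0,0]]'>/dev/null; python3 sv.py s6
$C '[[0,0.06,0,0],[0,0.06,0,0],[0,0.05,0,0],[0,0,0,0],[0,0,0,0]]'; python3 sv.py s7 hooklatch
python3 - <<'E'
import numpy as np,cv2
a=[cv2.imread(f'pics/s{i}.png') for i in (4,5,6,7)]
a=[cv2.resize(x,(400,300)) for x in a]
cv2.imwrite('pics/m1.png',np.vstack([np.hstack(a[:2]),np.hstack(a[2:])]))
for n,(cx,cy,lo,hi,r) in {'s4':(.645,-.25,.085,.1,.08),'s6':(.46,-.085,.03,.047,.1)}.items():
    w=np.load(n+'.npz')['w']; m=(w[...,2]>lo)&(w[...,2]<hi)&(np.hypot(w[...,0]-cx,w[...,1]-cy)<r)
    P=w[m]; print(n,m.sum(),np.median(P[:,2]),cv2.minAreaRect((P[:,:2]*1e3).astype(np.float32)))
    if n=='s6':
        m=(w[...,2]>.075)&(w[...,2]<.1)&(np.hypot(w[...,0]-cx,w[...,1]-cy)<.06); P=w[m]; print('wedge top',m.sum(),P.mean(0),np.percentile(P[:,2],[5,50,95]),cv2.minAreaRect((P[:,:2]*1e3).astype(np.float32)))
E
```

```text
s5 [ 0.44  -0.239  0.279]
eyelatch 1999 (array([ 0.4237, -0.2609]), np.float64(-16.2), np.float64(1.98)) z [0.0112 0.0123 0.0133]
s6 [ 0.439 -0.071  0.278]
clock: 7.15
tool_pos: [0.4389, 0.0981, 0.278]
tool_rot: [-3.141, -0.0, 3.139]
ft_force: [0.3, -0.2, 0.2]
width: 0.0884
grip_force: 0.0
s7 [0.439 0.098 0.278]
hooklatch 2687 (array([0.4464, 0.0815]), np.float64(-19.9), np.float64(1.01)) z [0.0111 0.0122 0.0133]
s4 4625 0.09224205487448334 ((636.7293701171875, -261.4423522949219), (64.11981964111328, 90.30494689941406), 75.83173370361328)
s6 8149 0.04235716912498272 ((467.41778564453125, -88.45846557617188), (181.960205078125, 106.30177307128906), 11.049383163452148)
wedge top 583 [ 0.45331195 -0.09008807  0.0875118 ] [0.08096178 0.08816235 0.08959981] ((454.6287841796875, -90.25875854492188), (40.51113510131836, 14.159662246704102), 17.212337493896484)
```

View pics/m1.png

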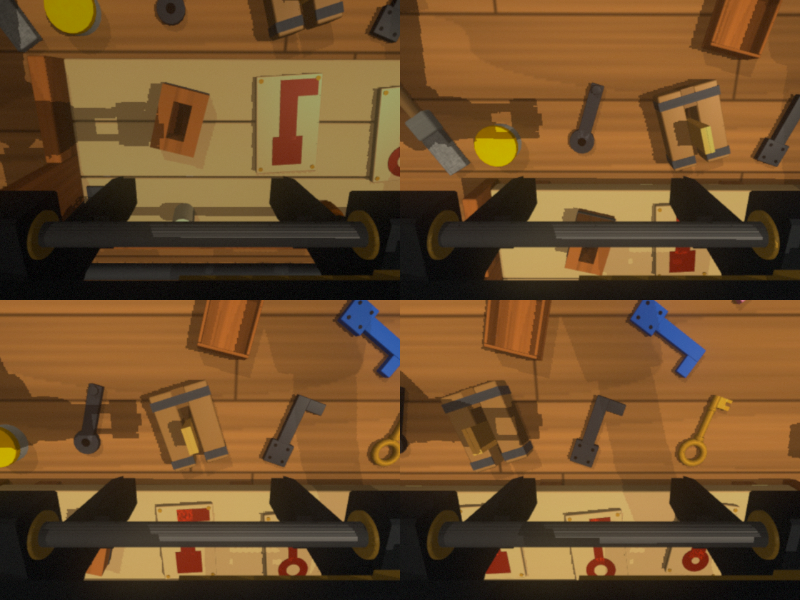

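Montage: top left the oak block, with its slot at about (182,120) and clear. Bottom row: the wedge at (190,437) leaning slightly, eye latch (90,420), hook latch (295,430) and key (705,430). Picking the key first.

```bash
C="python3 -m crank"
$C '[[0.003,0.06,-0.03,-9],[0,0.06,-0.04,-9],[0,0.0585,-0.05,0],[0,0,-0.04,0],[0,0,0,0],[0,0,0,0]]' 0
python3 sv.py k1 key
```

```text
clock: 7.95
tool_pos: [0.4427, 0.252, 0.1372]
tool_rot: [3.141, 0.001, 2.829]
ft_force: [0.2, -0.3, 0.5]
width: 0.0441
grip_force: 0.0
k1 [0.443 0.252 0.138]
key 3701 (array([0.441 , 0.2751]), np.float64(-19.0), np.float64(1.59)) z [0.0088 0.0111 0.0127]
```

View pics/k1.png

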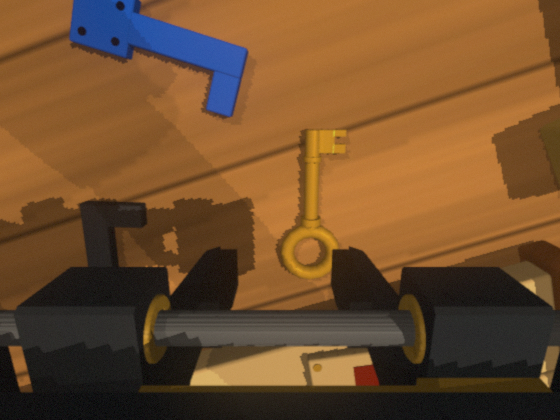

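The key shows at (312,190) and the arm is 24 mm short in y. I'll correct that and descend.

```bash
C="python3 -m crank"
$C '[[-0.001,0.012,0,-0.6],[0,0.012,0,0],[0,0,-0.04,0],[0,0,-0.04,0],[0,0,-0.03,0],[0,0,-0.015,0],[0,0,-0.009,0],[0,0,0,0],[0,0,0,0]]'
$C '[[0,0,0,0],[0,0,0,0],[0,0,0,0],[0,0,0,0],[0,0,0,0],[0,0,0,0]]' -1
```

```text
clock: 9.12
tool_pos: [0.4409, 0.2777, 0.0028]
tool_rot: [3.14, 0.001, 2.822]
ft_force: [0.1, 0.0, -0.6]
width: 0.044
grip_force: 0.0
clock: 9.88
tool_pos: [0.4403, 0.2772, 0.002]
tool_rot: [-3.141, 0.0, 2.822]
ft_force: [-0.4, -0.6, 3.4]
width: 0.0107
grip_force: 30.0
```

```bash
C="python3 -m crank"
$C '[[0,0,0.03,0],[0,0,0.05,0],[0,-0.04,0.05,8],[0.03,-0.05,0,8],[0.04,-0.05,0,8.5],[0.04,-0.05,0,0],[0.04,0,0,0],[0.04,0,0,0],[0,0,0,0],[0,0,0,0]]'
python3 - <<'E'
from h import *
p=snap('wrist','k2'); w=cloud(p); boards(p,w,['key'])
t=manip.state()['tool_pos']; B0=t[2]
m=(np.abs(w[...,2]-t[2]-.009)<.02)&(np.hypot(w[...,0]-t[0],w[...,1]-t[1])<.09)&(p['pixels'][...,0]>p['pixels'][...,2]*1.8)
print(m.sum()); np.savetxt('/dev/null',[0]); print(t, fit(T['key'],w[m][:,:2]),np.percentile(w[m][:,2],[5,50,95]))
E
```

```text
clock: 11.12
tool_pos: [0.627, 0.0907, 0.1299]
tool_rot: [-3.142, -0.002, -3.033]
ft_force: [-0.5, -0.1, -2.0]
width: 0.0108
grip_force: 30.0
board key 331 (array([0.6404, 0.0788]), np.float64(8.1), np.float64(8.14)) z 0.0608
9147
[0.62676558 0.09073076 0.13008791] (array([0.624 , 0.0913]), np.float64(4.2), np.float64(5.33)) [0.13520986 0.13885942 0.15222671]
```

View pics/k2.png

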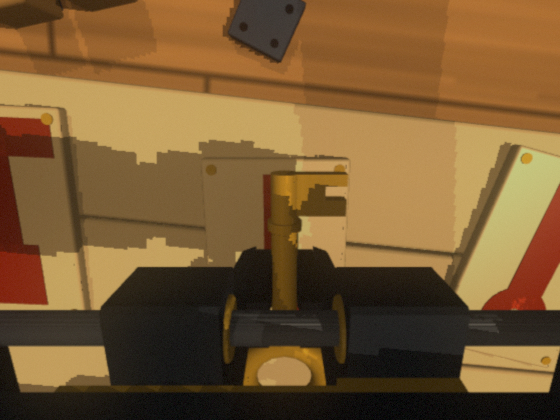

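The key is level in the fingers, with its tail at (285,175) and the outline's tail just beside it at (267,180). Now I lower it onto the board.

```bash
C="python3 -m crank"
$C '[[0.008,-0.0015,0,0],[0.008,-0.0015,0,0],[0,0,-0.02,0],[0,0,-0.02,0],[0,0,-0.018,0],[0,0,0,0],[0,0,0,0]]'
$C '[[0,0,-0.005,0],[0,0,-0.0035,0],[0,0,0,0],[0,0,0,0]]'
```

```text
clock: 12.05
tool_pos: [0.6446, 0.0877, 0.0729]
tool_rot: [3.142, 0.0, -3.034]
ft_force: [0.9, -0.2, -1.1]
width: 0.0109
grip_force: 30.0
clock: 12.55
tool_pos: [0.6444, 0.0876, 0.0644]
tool_rot: [-3.142, 0.0, -3.034]
ft_force: [0.6, -0.6, -0.7]
width: 0.0109
grip_force: 30.0
```

```bash
C="python3 -m crank"
$C '[[-0.001,0,-0.001,0],[0,0,-0.0008,0],[0,0,0,0],[0,0,0,0]]'
$C '[[0,0,0,0],[0,0,0,0],[0,0,0,0]]' -0.3
$C '[[0,0,0.03,0],[0,0,0.04,0],[-0.04,0,0.05,0],[-0.05,0,0.05,0],[-0.05,0,0.02,0],[-0.04,0,0,0],[0,0,0,0],[0,0,0,0]]'
cat > chk.py <<'E'
import sys
from h import *
for n in sys.argv[2:]:
    p=snap(n,sys.argv[1]+n); w=cloud(p); c=p['pixels'].astype(int)
    for k in T:
        near=(np.abs(w[...,0]-B[k][0])<.09)&(np.abs(w[...,1]-B[k][1])<.06)
        m=near&(np.abs(w[...,2]-.073)<.006)
        if m.sum()>60: print(n,k,m.sum(),fit(T[k],w[m][:,:2],0),np.percentile(w[m][:,2],[10,50,90]).round(4))
        # board rectangle top: pale face
        m=near&(w[...,2]>.056)&(w[...,2]<.08)
        if m.sum()>200:
            (cx,cy),(a,b),an=cv2.minAreaRect((w[m][:,:2]*1e3).astype(np.float32)); print('   boardrect',round(cx,1),round(cy,1),round(a,1),round(b,1),round(an,1))
E
python3 chk.py c1 wrist scene
```

```text
clock: 13.05
tool_pos: [0.6433, 0.0876, 0.0625]
tool_rot: [-3.142, 0.0, -3.034]
ft_force: [-0.1, -0.1, -1.0]
width: 0.0107
grip_force: 30.0
clock: 13.42
tool_pos: [0.6435, 0.0876, 0.0626]
tool_rot: [-3.142, 0.0, -3.034]
ft_force: [-0.5, -0.2, 0.5]
width: 0.0309
grip_force: 0.0
clock: 14.42
tool_pos: [0.471, 0.0876, 0.2458]
tool_rot: [3.142, 0.001, -3.034]
ft_force: [0.7, -0.5, 1.1]
width: 0.0308
grip_force: 0.0
wrist key 1066 (array([0.6399, 0.0873]), np.float64(5.0), np.float64(5.19)) [0.0685 0.071  0.0728]
   boardrect 652.4 86.7 133.8 95.9 6.0
   boardrect 581.8 -110.8 46.2 107.6 27.8
scene key 449 (array([0.6462, 0.0898]), np.float64(5.8), np.float64(1.79)) [0.0679 0.0702 0.0724]
   boardrect 656.4 89.1 140.2 96.8 6.2
   boardrect 642.9 269.3 96.8 151.6 81.3
   boardrect 646.8 -96.7 149.4 98.7 3.5
```

View pics/c1wrist.png

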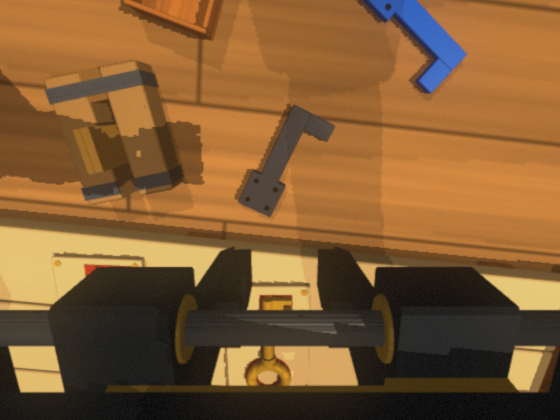

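```bash
C="python3 -m crank"
$C '[[0.06,0.02,0.03,0],[0.06,0.02,0,0],[0.055,0,0,0],[0,0,0,0],[0,0,0,0]]'
python3 chk.py c2 wrist
python3 -c "
import cv2;a=cv2.imread('pics/c2wrist.png')[90:270,180:420];cv2.imwrite('pics/c2c.png',cv2.resize(a,None,fx=3,fy=3,interpolation=2))"
```

```text
clock: 15.15
tool_pos: [0.6377, 0.1252, 0.2712]
tool_rot: [3.141, -0.002, -3.034]
ft_force: [-0.9, 0.6, 0.0]
width: 0.0311
grip_force: 0.0
wrist key 2226 (array([0.6439, 0.0873]), np.float64(6.6), np.float64(1.71)) [0.069  0.0711 0.0728]
   boardrect 661.1 87.2 148.6 96.3 6.1
   boardrect 642.4 267.4 96.8 149.8 81.5
   boardrect 648.0 -98.7 150.0 97.6 3.6
```

View pics/c2c.png

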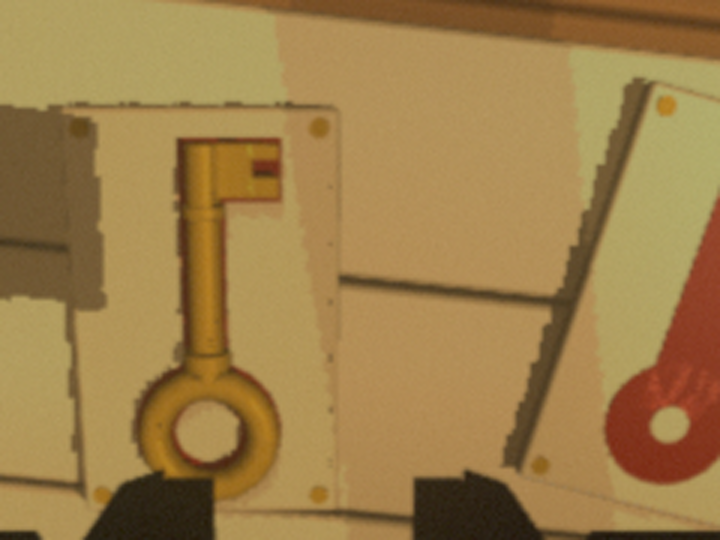

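The key lies over its outline with an even thin red rim all round. Next the eye latch.

```bash
C="python3 -m crank"
$C '[[-0.04,-0.04,0,-4],[-0.04,-0.045,0,-4],[-0.04,-0.045,0,-4],[-0.04,-0.045,0,-4],[-0.04,-0.045,0,-4],[-0.013,-0.045,0,-2.4],[0,-0.045,-0.02,0],[0,-0.045,-0.03,0],[0,-0.03,-0.03,0],[0,0,-0.03,0],[0,0,0,0],[0,0,0,0]]' 0.1
python3 sv.py e1 eyelatch
python3 -c "
from h import *
w=np.load('e1.npz')['w'];m=(w[...,2]>.0165)&(w[...,2]<.03)&(np.hypot(w[...,0]-.39,w[...,1]+.25)<.06);print(m.sum(),w[m].mean(0))"
```

```text
clock: 16.7
tool_pos: [0.4254, -0.2594, 0.1635]
tool_rot: [-3.142, 0.002, 2.859]
ft_force: [0.3, -0.7, 0.2]
width: 0.0481
grip_force: 0.0
e1 [ 0.426 -0.26   0.164]
eyelatch 3495 (array([ 0.423 , -0.2612]), np.float64(-16.7), np.float64(1.98)) z [0.0112 0.0122 0.0132]
269 [ 0.3877507  -0.25089088  0.02000018]
```

```bash
C="python3 -m crank"
$C '[[-0.001,0.0005,-0.04,-0.4],[0,0,-0.04,0],[0,0,-0.04,0],[0,0,-0.025,0],[0,0,-0.012,0],[0,0,-0.004,0],[0,0,0,0],[0,0,0,0]]'
$C '[[0,0,0,0],[0,0,0,0],[0,0,0,0],[0,0,0,0],[0,0,0,0]]' -1
```

```text
clock: 17.75
tool_pos: [0.4246, -0.2597, 0.0021]
tool_rot: [-3.141, 0.002, 2.851]
ft_force: [0.7, -0.9, 1.1]
width: 0.0484
grip_force: 0.0
clock: 18.38
tool_pos: [0.424, -0.2595, 0.0013]
tool_rot: [-3.141, 0.0, 2.851]
ft_force: [-0.4, -0.9, 2.5]
width: 0.0213
grip_force: 30.0
```

```bash
C="python3 -m crank"
$C '[[0,0,0.03,0],[0,0,0.05,0],[0,0.03,0.05,0],[0.02,0.04,0.04,2],[0.02,0.04,0,2],[0.02,0.04,0,2],[0.02,0.045,0,2],[0.02,0.045,0,0],[0.02,0.045,0,0],[0.02,0.045,0,0],[0.02,0.045,0,0],[0.02,0.045,0,0],[0.02,0.045,0,0],[0.003,0.04,0,0],[0,0.026,0,0],[0,0,-0.03,0],[0,0,-0.03,0],[0,0,0,0],[0,0,0,0]]'
```

```text
clock: 20.75
tool_pos: [0.6275, 0.2715, 0.1122]
tool_rot: [3.141, 0.001, 2.991]
ft_force: [1.2, -0.1, -1.9]
width: 0.0215
grip_force: 30.0
```

```bash
C="python3 -m crank"
$C '[[-0.0005,0,-0.02,0],[0,0,-0.018,0],[0,0,-0.007,0],[0,0,-0.004,0],[0,0,-0.001,0],[0,0,0,0],[0,0,0,0]]'
$C '[[0,0,0,0],[0,0,0,0],[0,0,0,0]]' 0
$C '[[0,0,0.03,0],[0,0,0.04,0],[0,0.015,0.05,0],[0,0.015,0.05,0],[0,0,0.04,0],[0,0,0,0],[0,0,0,0]]'
python3 chk.py c3 wrist
python3 -c "
import cv2;a=cv2.imread('pics/c3wrist.png')[90:270,160:400];cv2.imwrite('pics/c3c.png',cv2.resize(a,None,fx=3,fy=3,interpolation=2))"
```

```text
clock: 21.62
tool_pos: [0.6267, 0.2719, 0.0616]
tool_rot: [3.141, 0.001, 2.991]
ft_force: [0.5, 0.1, -1.9]
width: 0.0212
grip_force: 30.0
clock: 22.0
tool_pos: [0.6267, 0.2718, 0.0615]
tool_rot: [3.141, 0.0, 2.991]
ft_force: [0.1, 0.1, 0.0]
width: 0.0443
grip_force: 0.0
clock: 22.88
tool_pos: [0.6261, 0.3013, 0.2705]
tool_rot: [-3.141, -0.001, 2.991]
ft_force: [-0.4, 0.5, -0.3]
width: 0.0443
grip_force: 0.0
wrist key 1536 (array([0.643 , 0.0887]), np.float64(6.2), np.float64(5.13)) [0.0688 0.071  0.0729]
   boardrect 649.4 86.4 125.7 97.2 6.2
wrist eyelatch 2693 (array([0.627 , 0.2715]), np.float64(-9.2), np.float64(1.81)) [0.0713 0.0723 0.0733]
   boardrect 642.6 267.6 96.1 149.7 81.4
```

View pics/c3c.png

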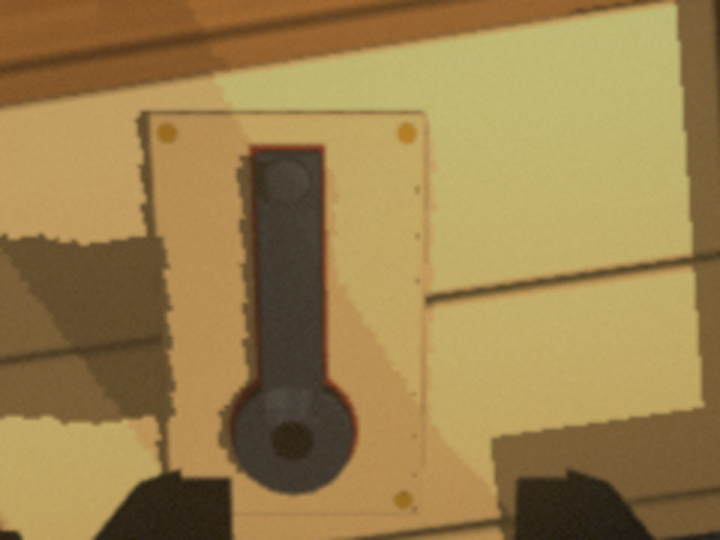

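The eye latch is squarely over its outline. Next the hook latch.

```bash
C="python3 -m crank"
$C '[[-0.04,-0.04,0,-4],[-0.04,-0.04,0,-4],[-0.04,-0.04,0,-3],[-0.04,-0.04,-0.02,-0.3],[-0.019,-0.04,-0.03,0],[0,-0.018,-0.03,0],[0,0,-0.03,0],[0,0,0,0],[0,0,0,0]]' 0.1
python3 sv.py h1 hooklatch
```

```text
clock: 24.05
tool_pos: [0.4476, 0.084, 0.1616]
tool_rot: [-3.142, -0.0, 2.794]
ft_force: [0.4, -0.8, 0.3]
width: 0.0485
grip_force: 0.0
h1 [0.448 0.084 0.162]
hooklatch 5021 (array([0.446 , 0.0816]), np.float64(-19.8), np.float64(1.17)) z [0.0113 0.0122 0.0131]
```

```bash
C="python3 -m crank"
$C '[[-0.001,-0.0005,-0.04,0],[0,0,-0.04,0],[0,0,-0.04,0],[0,0,-0.025,0],[0,0,-0.011,0],[0,0,-0.003,0],[0,0,0,0],[0,0,0,0]]'
$C '[[0,0,0,0],[0,0,0,0],[0,0,0,0],[0,0,0,0],[0,0,0,0]]' -1
$C '[[0,0,0.03,0],[0,0,0.05,0],[0.03,-0.03,0.05,7],[0.03,-0.03,0.03,7],[0.03,-0.03,0,7],[0.03,-0.03,0,2.6],[0.03,-0.03,0,0],[0.03,-0.03,0,0],[0.006,-0.002,0,0],[0,0,-0.03,0],[0,0,-0.02,0],[0,0,0,0],[0,0,0,0]]'
```

```text
clock: 25.1
tool_pos: [0.4472, 0.0834, 0.0031]
tool_rot: [3.141, 0.001, 2.794]
ft_force: [0.4, -0.4, -1.0]
width: 0.0481
grip_force: 0.0
clock: 25.72
tool_pos: [0.4464, 0.083, 0.0023]
tool_rot: [-3.141, -0.0, 2.794]
ft_force: [-0.8, -0.6, 5.2]
width: 0.022
grip_force: 30.0
clock: 27.35
tool_pos: [0.6314, -0.0971, 0.1105]
tool_rot: [-3.141, 0.001, -3.077]
ft_force: [0.0, -0.8, -3.2]
width: 0.0213
grip_force: 30.0
```

```bash
C="python3 -m crank"
$C '[[0.001,-0.001,-0.02,0],[0,0,-0.017,0],[0,0,-0.006,0],[0,0,-0.004,0],[0,0,-0.001,0],[0,0,0,0],[0,0,0,0]]'
$C '[[0,0,0,0],[0,0,0,0],[0,0,0,0]]' 0
$C '[[0,0,0.03,0],[0,0,0.04,0],[0,0.015,0.05,0],[0,0.015,0.05,0],[0,0,0.04,0],[0,0,0,0],[0,0,0,0]]'
python3 chk.py c4 wrist
python3 -c "
import cv2;a=cv2.imread('pics/c4wrist.png')[90:270,160:400];cv2.imwrite('pics/c4c.png',cv2.resize(a,None,fx=3,fy=3,interpolation=2))"
```

```text
clock: 28.22
tool_pos: [0.6322, -0.0984, 0.0624]
tool_rot: [-3.141, 0.001, -3.078]
ft_force: [-3.3, 0.4, 3.4]
width: 0.0217
grip_force: 30.0
clock: 28.6
tool_pos: [0.6324, -0.0984, 0.062]
tool_rot: [-3.141, 0.001, -3.078]
ft_force: [-0.0, -0.7, -0.0]
width: 0.0438
grip_force: 0.0
clock: 29.48
tool_pos: [0.6315, -0.0686, 0.271]
tool_rot: [-3.142, -0.001, -3.078]
ft_force: [0.4, 0.4, -0.1]
width: 0.0441
grip_force: 0.0
wrist key 2152 (array([0.6427, 0.0864]), np.float64(5.1), np.float64(1.95)) [0.0687 0.071  0.0727]
   boardrect 661.0 87.2 149.8 96.2 6.2
   boardrect 666.3 219.5 110.5 39.1 15.2
wrist hooklatch 3817 (array([ 0.6322, -0.0989]), np.float64(3.7), np.float64(1.06)) [0.0712 0.0722 0.0732]
   boardrect 647.9 -98.9 148.6 96.0 3.7
```

View pics/c4c.png

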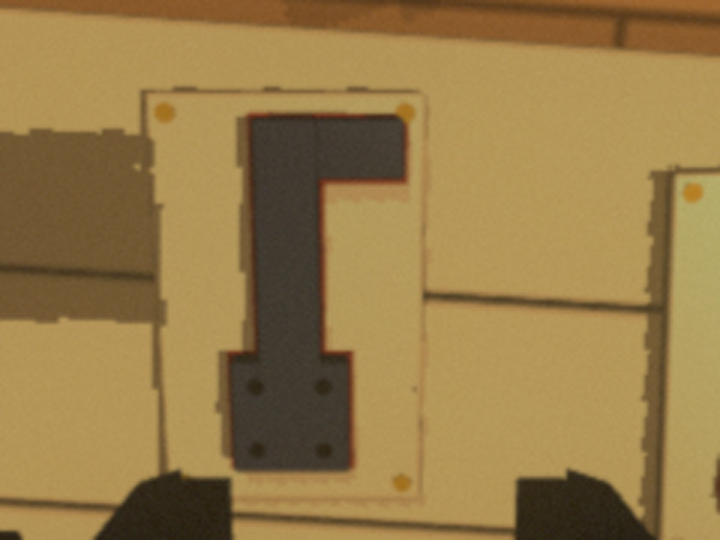

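The hook latch is squarely over its outline. Now I look closely at the wedge.

```bash
C="python3 -m crank"
$C '[[-0.045,-0.005,0,4],[-0.045,-0.005,0,4],[-0.045,-0.005,-0.02,4],[-0.04,-0.005,-0.03,1.5],[0,0,-0.02,0],[0,0,0,0],[0,0,0,0]]' 0
python3 - <<'E'
from h import *
print(manip.state()['joint_pos'].round(2))
p=snap('wrist','v1'); w=cloud(p)
near=np.hypot(w[...,0]-.455,w[...,1]+.088)<.1
m=near&(np.abs(w[...,2]-.042)<.004); P=w[m]; print('block',m.sum(),cv2.minAreaRect((P[:,:2]*1e3).astype(np.float32)))
m=near&(w[...,2]>.05)&(w[...,2]<.1); P=w[m]; print(m.sum(),P[:,2].max())
for lo,hi in [(.05,.06),(.06,.07),(.07,.08),(.082,.1)]:
    Q=P[(P[:,2]>lo)&(P[:,2]<hi)]; print(lo,len(Q),Q.mean(0).round(4) if len(Q) else '', cv2.minAreaRect((Q[:,:2]*1e3).astype(np.float32)) if len(Q)>5 else '')
Q=P[P[:,2]>.082]; A=np.c_[Q[:,:2]-Q[:,:2].mean(0),np.ones(len(Q))]; print('top plane',np.linalg.lstsq(A,Q[:,2],rcond=None)[0])
w=np.load('s4.npz')['w']; m=(np.hypot(w[...,0]-.637,w[...,1]+.261)<.03)&(w[...,2]<.085); P=w[m]; print('slot',len(P),P[:,2].min(),cv2.minAreaRect((P[:,:2]*1e3).astype(np.float32)))
cv2.imwrite('pics/v1c.png',cv2.resize(cv2.imread('pics/v1.png')[60:300,150:470],None,fx=2,fy=2))
E
```

```text
clock: 30.4
tool_pos: [0.4576, -0.0883, 0.202]
tool_rot: [3.141, 0.0, -2.842]
ft_force: [1.6, 0.4, 0.5]
width: 0.0443
grip_force: 0.0
[ 0.25  0.28 -0.18  2.04  0.07  0.83  1.9 ]
block 12589 ((467.39666748046875, -86.11473083496094), (175.13365173339844, 95.4776382446289), 17.32883644104004)
1042 0.09020487485051631
0.05 69 [ 0.5106 -0.092   0.0519] ((496.92822265625, -98.17212677001953), (121.10433959960938, 39.699424743652344), 11.472030639648438)
0.06 29 [ 0.4353 -0.096   0.064 ] ((435.2679138183594, -95.86487579345703), (0.36569997668266296, 11.762260437011719), 16.354429244995117)
0.07 35 [ 0.4353 -0.0961  0.0744] ((435.3370361328125, -96.24726104736328), (0.4197564423084259, 12.29629135131836), 16.42122459411621)
0.082 895 [ 0.4536 -0.0906  0.0882] ((454.1828918457031, -90.30669403076172), (39.79885482788086, 13.671354293823242), 16.916828155517578)
top plane [ 0.01395263 -0.00205793  0.08818433]
slot 1303 0.05592553521701915 ((637.6051025390625, -261.90838623046875), (25.71512794494629, 50.98955154418945), 75.97613525390625)
```

View pics/v1c.png

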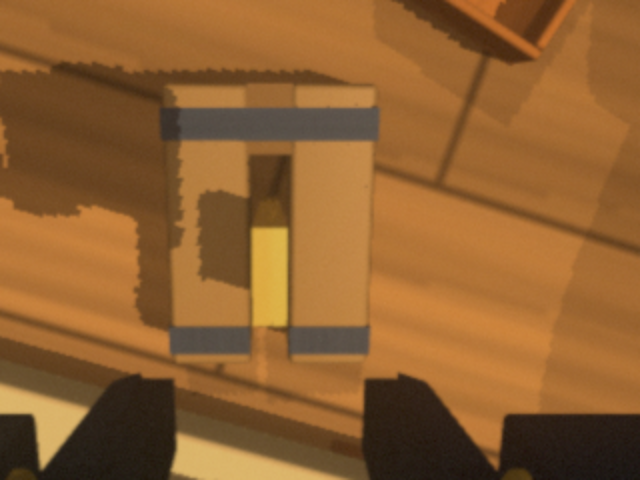

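The wedge is upright in the crack at about (270,275). I'll grip it above the block and draw it straight up.

```bash
C="python3 -m crank"
$C '[[-0.002,0,-0.05,0],[-0.001,0,-0.05,0],[0,0,-0.03,0],[0,0,-0.015,0],[0,0,-0.005,0],[0,0,0,0],[0,0,0,0]]'
$C '[[0,0,0,0],[0,0,0,0],[0,0,0,0],[0,0,0,0],[0,0,0,0]]' -1
$C '[[0,0,0.01,0],[0,0,0.02,0],[0,0,0.04,0],[0,0,0.05,0],[0,0,0.04,0],[0,0,0,0]]'
```

```text
clock: 31.32
tool_pos: [0.455, -0.0885, 0.0529]
tool_rot: [-3.141, 0.002, -2.842]
ft_force: [-1.8, 0.2, 0.1]
width: 0.0439
grip_force: 0.0
clock: 31.95
tool_pos: [0.4541, -0.0885, 0.0519]
tool_rot: [-3.141, 0.0, -2.842]
ft_force: [0.1, 0.0, 1.0]
width: 0.0122
grip_force: 29.9
clock: 32.7
tool_pos: [0.456, -0.0887, 0.2152]
tool_rot: [-3.139, 0.006, -2.842]
ft_force: [0.4, -0.1, 0.8]
width: 0.0117
grip_force: 29.9
```

```bash
C="python3 -m crank"
$C '[[0.03,-0.03,0,-7],[0.03,-0.03,0,-7],[0.03,-0.03,0,-7],[0.03,-0.03,0,-7],[0.03,-0.03,0,-3.2],[0.03,-0.02,0,0],[0,0,-0.03,0],[0,0,0,0],[0,0,0,0]]'
python3 - <<'E'
from h import *
print(manip.state()['tool_rot'])
p=snap('wrist','v2'); p2=snap('scene','v2s'); w=cloud(p2); t=manip.state()['tool_pos']
m=(w[...,2]>.125)&(w[...,2]<.18)&(np.hypot(w[...,0]-t[0],w[...,1]-t[1])<.04); P=w[m]
for lo in np.arange(.125,.18,.01):
    Q=P[(P[:,2]>lo)&(P[:,2]<lo+.01)]; print(round(lo,3),len(Q),Q[:,:2].min(0).round(4) if len(Q) else '',Q[:,:2].max(0).round(4) if len(Q) else '')
a=cv2.imread('pics/v2.png');b=cv2.imread('pics/v2s.png')[130:270,40:230]
cv2.imwrite('pics/v2c.png',np.hstack([cv2.resize(a,(400,300)),cv2.resize(b,(400,300))]))
E
```

```text
clock: 33.83
tool_pos: [0.6338, -0.258, 0.1821]
tool_rot: [3.141, -0.001, 2.897]
ft_force: [0.0, -0.5, -0.2]
width: 0.0121
grip_force: 29.9
[ 3.14146919e+00 -6.01241781e-04  2.89712262e+00]
0.125 25 [ 0.6163 -0.2645] [ 0.6543 -0.2487]
0.135 63 [ 0.6156 -0.2678] [ 0.6548 -0.2467]
0.145 63 [ 0.6162 -0.2661] [ 0.6555 -0.2479]
0.155 56 [ 0.6168 -0.2681] [ 0.6558 -0.2479]
0.165 65 [ 0.6144 -0.2676] [ 0.6548 -0.2464]
0.175 11 [ 0.6166 -0.2686] [ 0.6542 -0.248 ]
```

View pics/v2c.png

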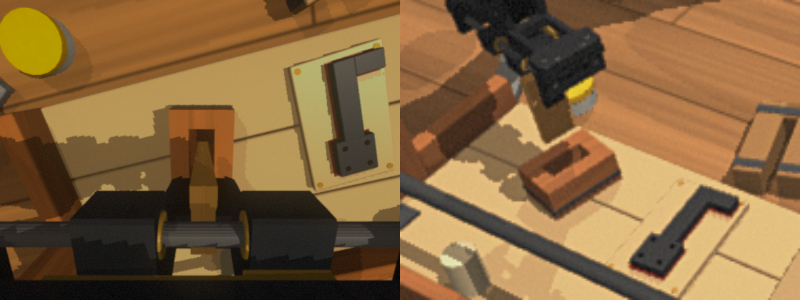

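The wedge hangs upright over the oak block's slot. Small correction, then insertion.

```bash
C="python3 -m crank"
$C '[[0.003,-0.002,0,0],[0,0,-0.02,0],[0,0,-0.013,0],[0,0,-0.01,0],[0,0,-0.007,0],[0,0,0,0]]'
$C '[[0,0,-0.007,0],[0,0,-0.007,0],[0,0,-0.005,0],[0,0,0,0],[0,0,0,0]]'
```

```text
clock: 34.67
tool_pos: [0.6367, -0.2603, 0.1312]
tool_rot: [3.142, -0.001, 2.897]
ft_force: [0.3, -0.4, 0.1]
width: 0.0121
grip_force: 29.9
clock: 35.3
tool_pos: [0.6372, -0.2604, 0.113]
tool_rot: [-3.142, 0.0, 2.897]
ft_force: [0.3, -0.1, -0.4]
width: 0.012
grip_force: 29.9
```

```bash
C="python3 -m crank"
$C '[[0,0,-0.0015,0],[0,0,0,0],[0,0,0,0]]'
$C '[[0,0,0,0],[0,0,0,0],[0,0,0,0],[0,0,0,0]]' -0.1
$C '[[0,0,0.02,0],[0,0,0.04,0],[0,0,0.05,0],[0,0.015,0.04,0],[-0.04,0.02,0.03,0],[-0.05,0.02,0,0],[-0.05,0,0,0],[0,0,0,0],[0,0,0,0]]'
python3 - <<'E'
from h import *
p=snap('scene','f1'); w=cloud(p); m=(w[...,2]>.1)&(np.hypot(w[...,0]-.637,w[...,1]+.26)<.05); P=w[m]; print(len(P),P.min(0),P.max(0)); parts(w,r=.07)
cv2.imwrite('pics/f1b.png',cv2.resize(cv2.imread('pics/f1.png'),(800,600)))
E
```

```text
clock: 35.67
tool_pos: [0.6371, -0.2604, 0.1115]
tool_rot: [-3.141, 0.0, 2.897]
ft_force: [0.6, -0.9, -0.2]
width: 0.0122
grip_force: 29.9
clock: 36.17
tool_pos: [0.637, -0.2604, 0.1114]
tool_rot: [-3.141, 0.0, 2.897]
ft_force: [-0.4, 0.7, -0.9]
width: 0.0395
grip_force: 0.0
clock: 37.3
tool_pos: [0.4981, -0.2056, 0.2928]
tool_rot: [-3.142, 0.003, 2.897]
ft_force: [-0.7, 0.4, 0.0]
width: 0.0396
grip_force: 0.0
335 [ 0.61732854 -0.27383882  0.10003433] [ 0.65853442 -0.2471969   0.14856286]
```

View pics/f1b.png

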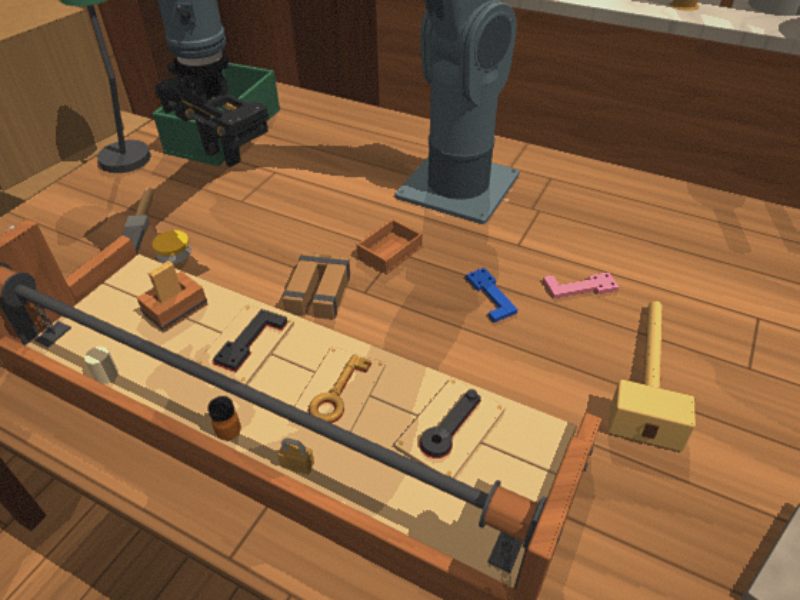

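The final view shows all three parts on their boards at (250,340), (340,390) and (450,425). The wedge stands in the oak slot at (167,282), with its top at 0.148 m, and the bystanders haven't moved. Handing in.

```bash
python3 -c "
from cell import manip
print(manip.finish_job())"
```

```text
the job is handed in; nothing more can be done
None
```

The job is handed in after about 37 s of robot time: the key and both latches lie over their outlines, the wedge stands foot down in the oak slot, and I didn't touch the mallet, wax tin or look-alikes; no verdict came back.

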